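Square up a box in the jig

ROBOT

A 6-joint arm with a two-finger parallel gripper is mounted at the origin on the work surface. World frame = base frame: x ahead of the robot, y to its left, z up, the work surface at z = 0. Lengths are in m, angles in rad, forces in N, time in s.
With the tool pointing down it reaches from about 0.375 to 0.9 m from the base axis. Payload 3.1 kg.
Tool frame: the origin (TCP) lies where the fingers leave the gripper's body, on its centre line; the fingertips stand 73 mm ahead of it and the grasp point (between the pads) lies 54 mm ahead of it; z points along the fingers, y is the line along which they close (so a half turn about z gives the same grasp; the last joint's range is limited). The gripper opens to 85 mm and grips with 20 to 120 N. Pads are 22 mm wide; open, the fingers measure 114 mm over their backs; the gripper's body (76 mm by 85 mm) begins 54 mm behind the grasp point. The pads swing forward as they close: fully open they stand 13 mm farther back than shut.
Start: joints at [0.944, 0.527, 1.433, -0, 1.181, -0.178], TCP at [0.271, 0.563, 0.304] pointing down, gripper open.
Joint ranges: [-3.08, 3.08], [-0.75, 2.2], [0.22, 2.44], [-1.43, 4.57], [0, 2.65], [-2.85, 2.85]. Speed limits (rad/s): [2.79, 2.79, 3.14, 3.14, 3.14, 3.14].

INTERFACE

Orientations are given as a unit quaternion [x, y, z, w].
In Python, from station import manip gives the robot as it stands. Calls block until the motion is done:
- manip.move_to(position, orientation): joint-space move of the TCP to a pose.
- manip.move_linear(position, attitude=None, max_speed=0.15, force_limit=None): straight line of the TCP; attitude=None keeps the orientation; max_speed is the mean speed in m/s. With force_limit (N) it stops when the force on the tool has changed by that much, and returns True; else False.
- manip.set_joints(angles): joint-space move.
- manip.open() and manip.clamp(): open the fingers fully, or close them until they stop; the grip force is fixed at half the most.
- manip.sleep(seconds).
- manip.inverse_kinematics(position, orientation): joint angles nearest the present ones, or None.
- manip.camera(name): name is "scene" or "top" or "wrist"; returns the picture (400x640x3 uint8, red, green, blue); there is no depth.
- manip.camera_model(name): a dict with "vertical_fov" (degrees; the focal length in pixels is half the picture's height over the tangent of half this angle, whatever the lens; pixels are square), "cx", "cy" (the principal point, pixels), "xyz" and "attitude" of the camera in the world; the wrist camera has in their place "tool_from_camera" (4x4, takes a point from camera to tool coordinates, whose origin is the TCP and whose axes are the flange's). Camera axes: x right, y down, z forward; pixel columns grow to the right and rows downward; lengths in m; the calibration is good to about 2 mm. A picture is of the moment at which its call begins: read the wrist's pose just before it. camera_model takes no time and is no camera call.
A pose or a line that the arm cannot do raises manip.IKError and nothing moves.
- manip.hand_in(): hands the job in; it is judged then, once.
Readings, each from a call of its own:
- manip.get_clock(): time.
- manip.get_joints(): joint angles.
- manip.get_joint_velocities(): joint speeds.
- manip.get_tau(): joint torques, N m.
- manip.get_ee_pos(): TCP position.
- manip.get_tcp_rot(): TCP orientation.
- manip.get_force(): force on the tool from outside, world axes, zero at the start.
- manip.get_moment(): the same for the moment, N m.
- manip.get_opening(): opening from 0.0 (shut) to 1.0 (fully open).
- manip.get_grip_force(): force on a finger pad.
Only numpy, scipy, OpenCV 4.12 (cv2) and the standard library are available. Lean on these libraries where they do the work, as an engineer would, in place of code of your own. Each camera call takes 0.05 s, during which the arm holds its last target. There are 200 camera calls.

TASK

Get the bare wooden keepsake box ready for decorating: push it along the table until its long far side is flush against the jig's fence, then push the sliding stop along the fence until the box is held snugly, without gaps, between it and the fixed end stop. Only push with the fingers: do not grasp, lift or tip the box, and leave everything else on the table where it stands.

Things in the scene. Friction and masses are not known exactly. Their poses are not given: they have to be found in the camera images.
- jig: Squaring jig of pale wood, fixed to the table. Origin: at table height on the near face of its fence. x points away from the robot, square to the fence; y runs along the fence to the left; turned up to 0.2 rad from the world. The fence is a batten 35 mm high, 25 mm thick, from y = -285 to +215 mm; its near face is the plane x = 0. For the end stop see point corner.
- corner (a point): Inner corner of the jig, at table height (jig x = 0, y = +190 mm): the fence's near face meets the right-hand face of the fixed end stop, a batten 35 mm high and 25 mm thick that reaches 100 mm from the fence towards the robot. Axes as the jig's.
- keepsake: Keepsake box of bare wood, lid fixed shut: 88 mm deep (x), 120 mm long (y), 60 mm high (64 with the lid's raised panel), 0.25 to 0.5 kg, loose on the table; brass disc on its near long side. Origin: centre of its underside. Starts on the robot's side of the fence, between sliding stop and end stop, up to 0.3 rad out of square, +x side (far long side) to the fence.
- far_left (a point): Bottom far left corner of the keepsake box (box x = +44, y = +60 mm, at its underside). Axes as the box's.
- far_right (a point): Bottom far right corner of the keepsake box (box x = +44, y = -60 mm, at its underside). Axes as the box's.
- slide (a joint): Position of the sliding stop along the fence, m; grows towards the end stop (jig +y). Starts at 0 to 0.07, range 0 to 0.21; its left face is at jig y = value - 0.100, its right face at value - 0.190. Slides against 2 N of friction and stays where left. It meets the box at 0.170 when the box is against both fence and end stop.
- slide_front (a point): Middle of the left-hand face of the sliding stop (the face that meets the box), 20 mm above the table, at jig x = -38 mm. Axes as the jig's. The sliding stop is a wooden block 90 mm long along the fence that stands out 75 mm from the fence towards the robot, 48 mm high, its top 8 mm reaching over the fence.
- slide_back (a point): Middle of the right-hand face of the sliding stop (the face to push on), 20 mm above the table, 38 mm on the robot's side of the fence face. Axes as the jig's.
- paint_pot: Bystander, to be left alone: small open white plastic paint pot, 44 mm across, 45 mm high, standing in front of the sliding stop. Origin: centre of its underside.
- glue: Bystander, to be left alone: white glue bottle, 44 mm across, 120 mm tall, left of the end stop. Origin: centre of its underside.
- varnish: Bystander, to be left alone: amber jar, 52 mm across, 100 mm tall, behind the fence. Origin: centre of its underside.
- acrylic: Bystander, to be left alone: slim paint bottle, 40 mm across, 110 mm tall, behind the fence. Origin: centre of its underside.
- round_box: Bystander, to be left alone: round bare wooden box, 76 mm across, 45 mm high. Origin: centre of its underside.
- clamp_block: Bystander, to be left alone: small wooden block with cork on top, 45 x 30 x 42 mm. Origin: centre of its underside.
- brush: Bystander, to be left alone: paint brush 170 mm long lying on the table. Origin: centre of its underside.
Not all that is in view belongs to the job. What is shaped like the keepsake but purple or turquoise is not meant.

How it is judged:
By the outcome, as a careful person would: the job done as asked, in the order asked, and still so for the second after the job is handed in, with the robot touching nothing.
It also fails if it takes over 54 s, if anything falls off the work surface, if the arm or the gripper's body presses on something with over 40 N, if the wrist force passes 120 N, or if a joint passes its speed limit or range.

## Working session

There is one attempt and no reset: what is moved stays moved. The work goes in short steps, each a Python script; the robot and the scene stay as the last script left them, time stands still between calls to the robot, and variables do not carry over. Pictures are saved under pics/ and viewed, at most 10 in all, crops included, and the job is handed in when it is done.

```bash
mkdir -p pics; cat > h.py <<'E'
import numpy as np, cv2
from scipy.spatial.transform import Rotation as R
from station import manip
def snap(n,f):
    im=manip.camera(n); cv2.imwrite(f'pics/{f}.png',im[:,:,::-1]); return im
def ray(n,uv,z):
    m=manip.camera_model(n); f=200/np.tan(np.radians(m['vertical_fov'])/2)
    d=R.from_quat(m['attitude']).apply([(uv[0]-m['cx'])/f,(uv[1]-m['cy'])/f,1]); o=np.array(m['xyz'])
    return (o+d*(z-o[2])/d[2])
E
python3 - <<'E'
from h import *
a=snap('top','top0'); b=snap('scene','scene0')
print(manip.camera_model('top'),manip.camera_model('scene'),manip.get_clock(),manip.get_tcp_rot())
E
```

```text
{'vertical_fov': 47.79249687691387, 'cx': 317.45758457351127, 'cy': 197.69662571584269, 'xyz': array([ 0.31127247, -0.029397  ,  1.23677619]), 'attitude': array([-0.69443676,  0.71326161, -0.0647074 ,  0.06948673])} {'vertical_fov': 43.972517503342246, 'cx': 320.1172341126551, 'cy': 199.46557321319185, 'xyz': array([1.4024894 , 0.31076965, 0.78808156]), 'attitude': array([ 0.52348034,  0.73155576, -0.36089449, -0.24606843])} 0.1 [ 2.22523044e-01  9.74926948e-01 -8.95893647e-04 -3.72142336e-04]
```

View pics/top0.png

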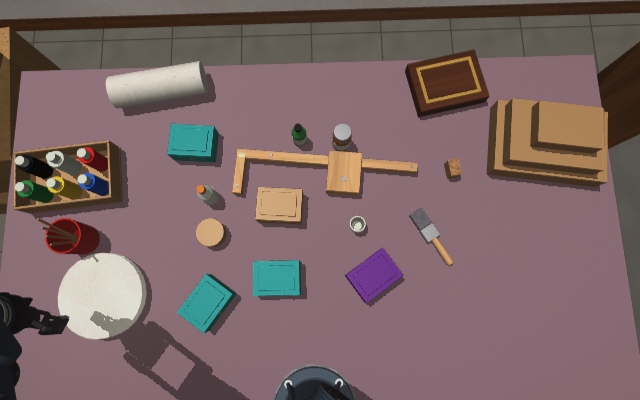

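View pics/scene0.png

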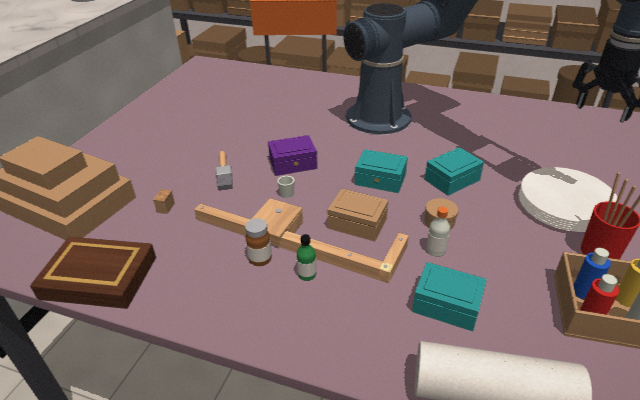

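The top view shows the fence from about (238,155) to (417,168), the end stop at (239,175), the box at (280,205), the sliding stop at (345,172) and the pot at (358,225). I'll enlarge that area to pick points more exactly.

```bash
python3 - <<'E'
import cv2
a=cv2.imread('pics/top0.png')[140:250,220:430]
cv2.imwrite('pics/crop.png',cv2.resize(a,None,fx=3.8,fy=3.8,interpolation=cv2.INTER_CUBIC))
E
```

```text
(no output)
```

View pics/crop.png

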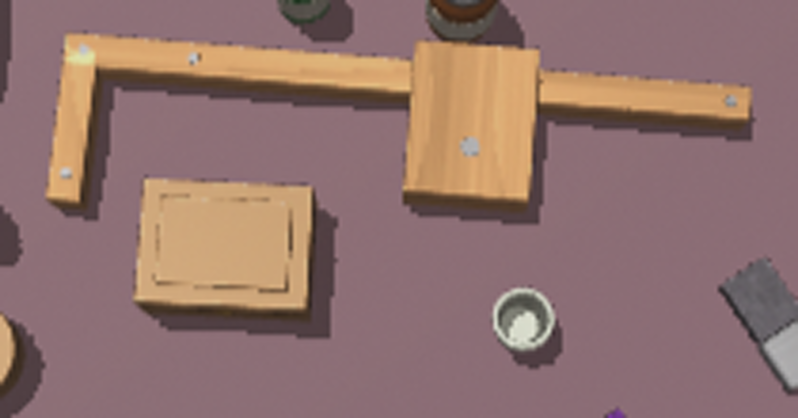

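The enlarged view gives clear corners for the fence, end stop, slide top and box top, plus the pot rim at about (524,320) in crop pixels. Next I fit the poses.

```bash
python3 - <<'E'
from h import *
def P(c,z): return np.array([ray('top',(220+(u+.5)/3.8-.5,140+(v+.5)/3.8-.5),z)[:2] for u,v in c])
def fit(loc,w):
    loc=np.array(loc);a=loc-loc.mean(0);b=w-w.mean(0)
    th=np.arctan2((a[:,0]*b[:,1]-a[:,1]*b[:,0]).sum(),(a*b).sum())
    M=np.array([[np.cos(th),-np.sin(th)],[np.sin(th),np.cos(th)]])
    t=w.mean(0)-M@loc.mean(0); return th,M,t,np.round((w-(loc@M.T+t))*1000,1)
th,M,t,r=fit([(.025,.215),(.025,-.285),(0,-.285),(0,.19),(-.1,.19),(-.1,.215)],P([(66,36),(751,87),(749,120),(98,70),(80,202),(47,198)],.035))
print('jig',th,t,r.tolist())
kt,kM,k,r=fit([(.044,.06),(.044,-.06),(-.044,-.06),(-.044,.06)],P([(146,180),(313,187),(307,306),(136,298)],.06))
print('keep',kt,k,r.tolist(),'in jig',(k-t)@M,kt-th)
s=(P([(416,42),(404,190),(529,200),(539,50)],.048)-t)@M; print('slide in jig',s)
print('pot jig',(P([(524,320)],.045)-t)@M)
print('fl,fr jig',(k+kM@[.044,.06]-t)@M,(k+kM@[.044,-.06]-t)@M)
np.savez('p.npz',th=th,t=t)
m=manip.camera_model('wrist');print(np.round(m['tool_from_camera'],3))
E
```

```text
jig -0.10920962158038094 [ 0.63967352 -0.01571738] [[-2.0, -0.0], [-0.1, 0.9], [0.2, 1.3], [-0.8, -1.4], [1.0, 0.2], [1.8, -1.0]]
keep -0.07376894245392072 [0.52516773 0.07803633] [[-2.2, -1.2], [-1.7, 1.3], [2.0, 0.6], [2.0, -0.6]] in jig [-0.1240421   0.08071489] 0.03544067912646022
slide in jig [[ 0.03505008 -0.04025684]
 [-0.07419106 -0.04032609]
 [-0.07420793 -0.12894465]
 [ 0.03620546 -0.12883841]]
pot jig [[-0.15931703 -0.13131689]]
fl,fr jig [-0.08219572  0.14223627] [-0.07794373  0.02231163]
[[-0.001 -0.956 -0.295  0.075]
 [ 1.    -0.001  0.    -0.001]
 [-0.001 -0.295  0.956 -0.07 ]
 [ 0.     0.     0.     1.   ]]
```

The fits agree with the given sizes to about 2 mm. Slide is at about 0.060, and the box is about 80 mm short of the fence and 0.035 rad out of square. I'll push the box with the open fingers straddling its near side, which squares it as it goes.

```bash
cat >> h.py <<'E'
import os
if os.path.exists('p.npz'):
    d=np.load('p.npz'); th=float(d['th']); t=d['t']
    M=np.array([[np.cos(th),-np.sin(th)],[np.sin(th),np.cos(th)]])
    ph=(np.pi+th)/2; Q=np.array([np.cos(ph),np.sin(ph),0,0])
def J(x,y,z): return np.r_[M@[x,y]+t,z]
def jp(): p=manip.get_ee_pos(); return np.round(np.r_[(p[:2]-t)@M,p[2]],4)
E
python3 - <<'E'
from h import *
y=.081
manip.move_to(J(-.215,y,.22),Q)
print(jp(),manip.get_joints(),manip.get_clock())
manip.move_linear(J(-.215,y,.08))
print(jp(),manip.get_force())
h=manip.move_linear(J(-.115,y,.08),max_speed=.06,force_limit=15)
print(h,jp(),manip.get_force())
if not h:
    h=manip.move_linear(J(-.085,y,.08),max_speed=.02,force_limit=8)
    print(h,jp(),manip.get_force(),manip.get_clock())
snap('top','top1')
a=cv2.imread('pics/top1.png')[140:250,220:430]
cv2.imwrite('pics/crop1.png',cv2.resize(a,None,fx=3.8,fy=3.8,interpolation=cv2.INTER_CUBIC))
E
```

```text
[-0.2148  0.0815  0.2202] [-5.16340777e-02  4.31152801e-01  1.95911206e+00  2.13878067e-04
  7.50596566e-01 -1.51402580e+00] 1.95
[-0.2147  0.0812  0.0804] [0.09063106 0.88888459 0.68771159]
False [-0.1151  0.081   0.0801] [-1.81716193  0.01168916 -0.85917633]
True [-0.099   0.0811  0.0793] [ 0.77168596 -0.42742251 -0.00740003] 5.7917
```

View pics/crop1.png

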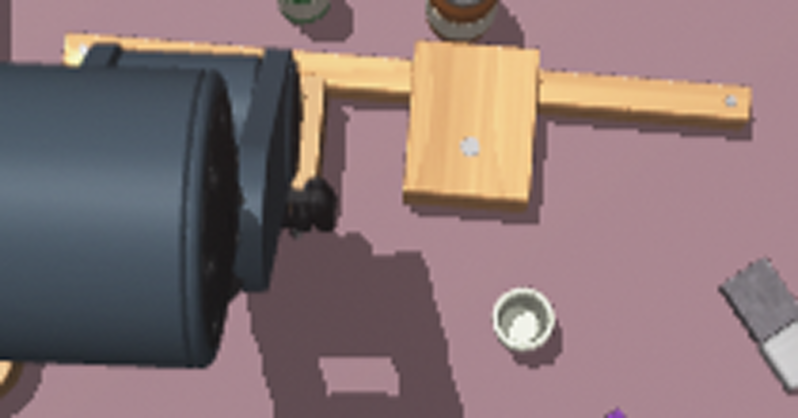

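The arm hides most of the box, but its right end meets the fence at crop (310,75). Contact came at jig x = -0.099, as predicted for a flush box. Now I back off, check, and set up behind the slide.

```bash
python3 - <<'E'
from h import *
manip.move_linear(J(-.14,.081,.08)); manip.move_linear(J(-.15,.081,.2),max_speed=.25)
manip.move_to(J(-.042,-.185,.2),Q); manip.clamp()
print(jp(),manip.get_joints(),manip.get_opening(),manip.get_clock())
snap('top','top2')
a=cv2.imread('pics/top2.png')[140:250,220:430]
cv2.imwrite('pics/crop2.png',cv2.resize(a,None,fx=3.8,fy=3.8,interpolation=cv2.INTER_CUBIC))
E
```

```text
[-0.042  -0.1851  0.2   ] [-5.08754874e-01  6.37367147e-01  1.56213788e+00 -2.10247309e-05
  9.42049790e-01 -1.97016176e+00] -0.0017479286759066323 8.7583
```

View pics/crop2.png

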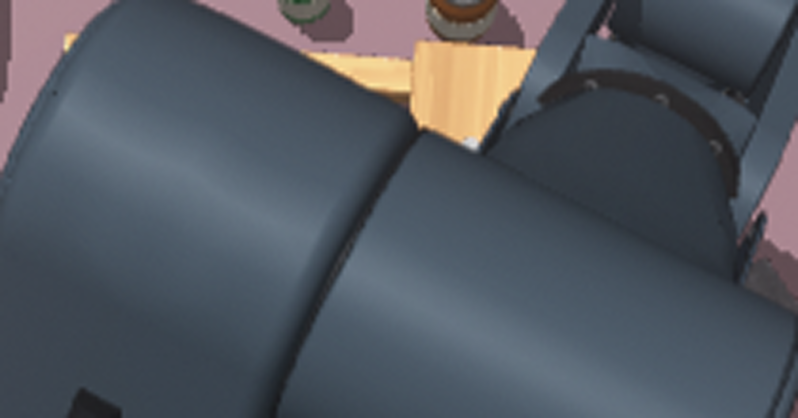

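The arm hides the box here, so this view neither confirms nor rules out flushness; I'll use the scene camera for that after the push.

```bash
python3 - <<'E'
from h import *
manip.move_linear(J(-.042,-.185,.092))
print(jp(),manip.get_force())
h=manip.move_linear(J(-.042,-.055,.092),max_speed=.06,force_limit=20)
print(h,jp(),manip.get_force())
if not h:
    h=manip.move_linear(J(-.042,-.022,.092),max_speed=.02,force_limit=14)
    print(h,jp(),manip.get_force(),manip.get_clock())
snap('scene','scene1')
a=cv2.imread('pics/scene1.png')[160:300,180:430]
cv2.imwrite('pics/sc1.png',cv2.resize(a,None,fx=3.2,fy=3.2,interpolation=cv2.INTER_CUBIC))
E
```

```text
[-0.0414 -0.1852  0.0926] [0.88005223 0.12533246 0.05925387]
False [-0.0419 -0.0551  0.092 ] [-0.69398765 -3.56597123 -1.78045305]
True [-0.0418 -0.0319  0.0918] [ 0.03076689 -1.79041565  1.15510985] 13.15
```

View pics/sc1.png

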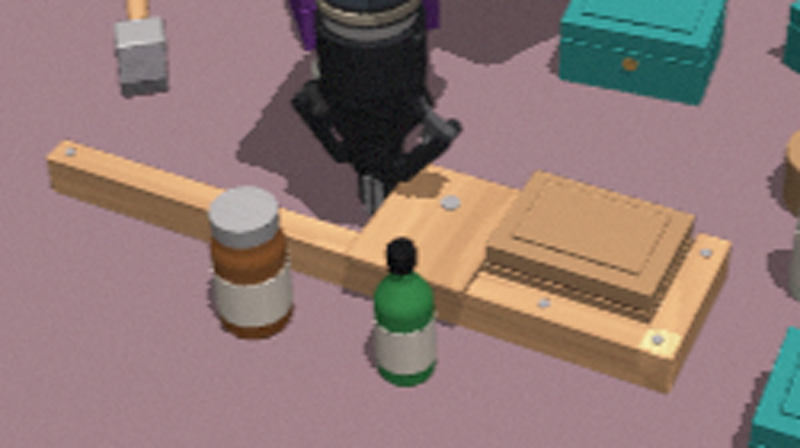

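The box sits against the fence at crop (570,280), between the slide at (490,270) and the end stop at (690,240). The hard stop came within about 3 mm of the predicted position. I'll back off and check from above.

```bash
python3 - <<'E'
from h import *
manip.move_linear(J(-.042,-.07,.092)); manip.move_linear(J(-.042,-.09,.22),max_speed=.25)
j=np.array(manip.get_joints()); j[0]=-1.3; manip.set_joints(j)
print(manip.get_clock())
snap('top','top3')
a=cv2.imread('pics/top3.png')[140:250,220:430]
cv2.imwrite('pics/crop3.png',cv2.resize(a,None,fx=3.8,fy=3.8,interpolation=cv2.INTER_CUBIC))
E
```

```text
16.225
```

View pics/crop3.png

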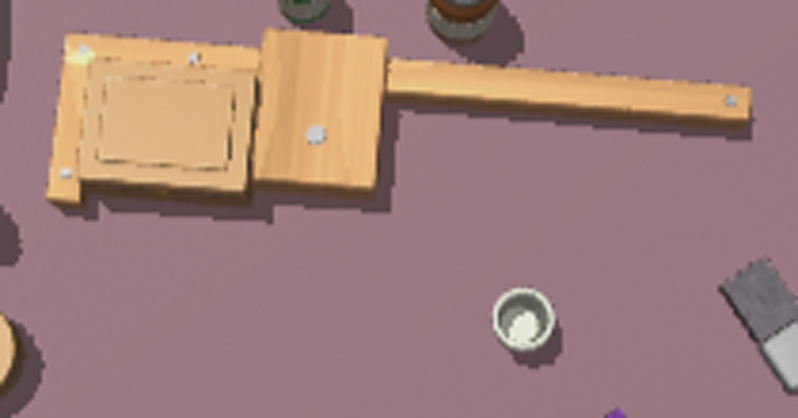

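The box is in the corner and the slide is against it; the pot and the other items haven't moved. Now I measure box corners (91,57), (258,70), (245,192), (78,180) and slide corners (264,29), (255,180), (375,188), (387,38).

```bash
python3 - <<'E'
from h import *
def P(c,z): return (np.array([ray('top',(220+(u+.5)/3.8-.5,140+(v+.5)/3.8-.5),z)[:2] for u,v in c])-t)@M
print(np.round(P([(91,57),(258,70),(246,190),(79,178)],.06),4).tolist())
print(np.round(P([(264,29),(255,180),(375,188),(387,38)],.048),4).tolist())
E
```

```text
[[0.0017, 0.1896], [0.0018, 0.07], [-0.0857, 0.07], [-0.0867, 0.188]]
[[0.0359, 0.0698], [-0.0756, 0.0656], [-0.0744, -0.0197], [0.0364, -0.0192]]
```

```bash
python3 -c "
from station import manip
print(manip.hand_in())"
```

```text
the job is handed in; nothing more can be done
None
```

I pushed the box flush to the fence, then the sliding stop to about 0.170 so it holds the box against the end stop. The final overhead measurement shows no gap, to about 2 mm. Nothing else in view moved, and I handed the job in at about 16 s on the robot's clock.

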